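# Moisture reading on a specimen in the test bench

## Task

The timber specimen clamped in the horizontal test bench needs a moisture reading before it is tested: first push the bench's mushroom stop fully down until it stays in, so that the drive cannot move, then lift the moisture meter out of its wooden stand. Set the meter's sensor foot gently on the cross drawn on top of the specimen: centred on the cross, the meter upright, its broad side along the grain (the specimen's long side), and press lightly so that the sprung foot goes in about half way. Finish while holding the meter there in the gripper, at that light pressure, and leave everything else on the table where it is.

Things in the scene. Friction and masses are not known exactly. Their poses are not given: they have to be found in the camera images.
- stop (a joint): travel of the mushroom stop (m): 0 = out (start), 0.008 = fully down. It resists with about 7 to 8 N all the way, and a stiff detent keeps it where it has been pushed
- stop_top (a point): the mushroom stop's highest point, middle of its domed head; it is pressed straight down (world -z). Head 40 mm across, 17 mm tall, on a collar on the flat top of the bench's drive housing (the housing's top is 45 mm below this point at the start); two low flat buttons lie on the same housing top, 90 mm farther from the robot
- bench: horizontal test bench, fixed, 640 mm long (its y), 190 mm wide (its x); origin: middle of its underside, on the table. Drive housing (190 x 150 x 118 mm high) at its -y end; two polished guide bars 25 mm thick along y, tops 88 mm above the table; end plate 100 mm high at its +y end
- heads: the bench's two crossheads, fixed, on the guide bars at either end of the specimen: 178 mm (bench x) by 50 mm (bench y) blocks with tops 118 mm above the table (screw heads to 124 mm); the specimen's ends touch round steel plates 60 mm across carried by them. Origin: under the specimen's middle; axes as the bench
- specimen: glued-laminated timber block, 60 mm (its x) by 150 mm long (its y, the grain) by 60 mm high, clamped, does not move; origin: middle of its underside, 50 mm above the table; its flat top is 110 mm above the table. Its ends are against the crossheads' plates
- cross (a point): centre of the dark hand-drawn cross (26 mm, lines 2 mm) on the specimen's flat top face; z up, y along the grain. (Another such cross, on a loose offcut, is not the one)
- meter_mid (a point): point on the hand-held moisture meter's axis, in the upper half of its grey body, 108 mm above its sensor foot: where to grip, from above (27 mm below its top). Body 50 mm broad (x) by 30 mm thick (y), from 45 to 135 mm above the foot, upright (z up); grip it across the 30 mm, closing along y. Below the body a neck 40 x 20 mm, then the sprung foot. About 0.2 kg
- meter_foot (a point): centre of the underside of the meter's rubber sensor foot, a flat pad 36 mm (x) by 18 mm (y) and 6 mm thick; moves with the sprung foot. Axes as meter_mid
- meter_head (a joint): how far the meter's sprung foot is pushed in (m): 0 = out (start), 0.010 = stop. Spring: 2.5 N to start moving, plus 0.4 N per mm (4.5 N half way, 6.5 N at the stop)
- meter: the moisture meter itself, with its foot: its origin is at the middle of the foot's underside while the foot is out (108 mm below meter_mid)
- stand: oak block, fixed, 90 mm (x) x 70 mm (y) x 60 mm high, origin: middle of its underside; its open pocket (44 x 24 mm, 52 mm deep) takes the meter's neck and foot, the grey body rests on its top. Lift the meter straight up by at least 50 mm to be clear. It stands left or right between robot and bench
- pencils: steel cup 72 mm across, 85 mm high, with pencils up to 140 mm high, fixed; bystander, origin under its middle
- caliper: caliper lying flat, 235 mm long (y), bystander, origin under its middle
- pin_center (a point): centre of an upright steel loading pin, 30 mm across, 60 mm high, bystander
- offcut: loose laminated offcut 60 x 110 x 40 mm high with a cross of its own, bystander, origin under its middle
- tape: tape measure 62 x 36 x 62 mm high, bystander, origin under its middle
- mallet: hammer lying flat, bystander
There are look-alikes about, which are no part of the job. What is shaped like the stand but blue is not meant.

How it is judged:
On the way, in this order (a step that is already met when the one before it is completed fails the run):
1. the mushroom stop is pushed fully down and stays in (value of joint stop above 0.0065 m), for 0.2 s.
2. the meter is lifted clear of its stand in the gripper (z of meter_foot in the frame of stand above 0.062 m and contact force between the fingers and meter above 1 N), for 0.1 s.
At the end, for the whole second after the job is handed in: Meter held still in the gripper, clear of stand, bench and crossheads; foot on the specimen within 10 mm of the cross, upright within 0.10 rad, broad side within 0.17 rad of the grain, foot pushed in 2 to 8.5 mm of 10, force 2 to 9 N; the mushroom stop still down (over 6.5 of 8 mm) (value of joint stop above 0.0065 m and horizontal distance between meter_foot and cross below 0.01 m and angle between meter_mid's own z axis and vertical below 0.1 rad and angle between the x axis of meter_mid and the y axis of cross, either way round below 0.17 rad and value of joint meter_head between 0.002 and 0.0085 m and contact force between meter and specimen between 2 and 9 N and contact force between the fingers and meter above 2 N and contact force between meter and bench below 0.2 N and contact force between meter and heads below 0.2 N and contact force between meter and stand below 0.2 N and linear speed of meter below 0.02 m/s); the arm keeps its last pose, push and grip.
It fails at once if the meter is pressed on the specimen with more than 20 N (contact force between meter and specimen above 20 N).
It fails at once if a bystander is moved by more than 30 mm (distance of any of caliper, pin_center, offcut, tape, mallet from where it was at the start of the episode above 0.03 m).
It also fails if it takes over 64 s, if anything falls off the work surface, if the arm or the gripper's body presses on something with over 40 N, if the wrist force passes 120 N, or if a joint passes its speed limit or range.

## Robot

A 6-joint arm with a two-finger parallel gripper is mounted at the origin on the work surface. World frame = base frame: x ahead of the robot, y to its left, z up, the work surface at z = 0. Lengths are in m, angles in rad, forces in N, time in s.
With the tool pointing down it reaches from about 0.275 to 0.85 m from the base axis. Payload 5.2 kg.
Tool frame: the origin (TCP) lies on the centre line of the jaws, within the pads' length; the fingertips stand 25 mm ahead of it and the grasp point (between the pads) lies 6 mm ahead of it (robot.tcp_to_tips is the z of the fingertips in the tool frame, in m); z points along the fingers, y is the line along which they close (so a half turn about z gives the same grasp; the last joint's range is limited). The gripper opens to 85 mm and grips with 20 to 120 N. Pads are 22 mm wide; open, the fingers measure 114 mm over their backs; the gripper's body (76 mm by 85 mm) begins 54 mm behind the grasp point. The pads swing forward as they close: fully open they stand 13 mm farther back than shut.
Start: joints at [-1.365, 0.259, 1.535, -0, 1.348, -0.203], TCP at [0.219, -0.505, 0.256] pointing down, gripper open.
Joint ranges: [-3.14, 3.14], [-0.91, 2.08], [0.19, 2.58], [-1.22, 4.36], [0.22, 2.71], [-3.12, 3.12]. Speed limits (rad/s): [2.57, 2.57, 3.14, 3.14, 3.14, 3.14].

## Interface

Orientations are given as a unit quaternion [w, x, y, z].
In Python, from station import robot gives the robot as it stands. The module is installed in compiled form; this text tells all that it offers.
- The arm moves only by the tool send_rows, never from a script. Its argument "plan" is a list of rows, each a list of 2 entries, a list of its own where there are three numbers: the shift along the tool's x, y, z in cm, then the turn, a rotation vector about the tool's x, y, z in degrees. In form: [[[dx, dy, dz], [wx, wy, wz]], ...]. A call has 1 to 5 rows; each row shifts and turns the commanded pose from where the row before left it, along the tool's axes as they then stand; what a row does not reach is not made up. A row lasts 1/8 s, in which the tool goes at most 62.5 mm and 10.7 degrees, less where a joint would pass 70% of its speed; a pose out of reach is approached as far as the arm can. A call is refused whole if a number of a shift passes 6.25 or a number of a turn 10.7, either way. A call with a gripper value outside its range is refused whole. "hand" is the opening, from -1 (shut) to 1 (fully open), set as the call begins (left out, the last holds). The fingers move at their own pace and stop on an object; "grip_force" is the grip in N (left out, the last holds). Time passes only in rows, so rows that do not move let the fingers close. It gives the time, the measured TCP pose, the force, the opening and the grip force at its end, in the units of the state.
- robot.sense(): the state, without advancing time (a new reading comes with each control period).
- robot.capture(name): name is "scene" or "side" or "wrist"; returns the picture (420x560x3 uint8, blue, green, red); there is no depth.
- robot.calibration(name): a dict with "fov_y" (degrees; the focal length in pixels is half the picture's height over the tangent of half this angle, whatever the lens; pixels are square), "cx", "cy" (the principal point, pixels), "R" (3x3) and "t" (3): a world point X has camera coordinates R X + t; the wrist camera has in their place "T_tool_cam" (4x4, takes a point from camera to tool coordinates, whose origin is the TCP and whose axes are the flange's). Camera axes: x right, y down, z forward; pixel columns grow to the right and rows downward; lengths in m; the calibration is good to about 2 mm. A picture is of the moment at which its call begins: read the wrist's pose just before it. calibration takes no time and is no camera call.
- robot.sign_off(): hands the job in; it is judged then, once.
The state is a dict: "time": time; "joints": joint angles; "joint_vel": joint speeds; "joint_efforts": joint torques, N m; "tool_pos": TCP position; "ee_rot": TCP orientation; "wrist_force": force on the tool from outside, world axes, zero at the start; "torque": the same for the moment, N m; "gripper_width": opening from 0.0 (shut) to 1.0 (fully open); "grip_force": force on a finger pad.
Only numpy, scipy, OpenCV 4.12 (cv2) and the standard library are available. Lean on these libraries where they do the work, as an engineer would, in place of code of your own. Each camera call takes 0.05 s, during which the arm holds its last target. There are 200 camera calls.

## Working session

There is one attempt and no reset: what is moved stays moved. The work goes in short steps, Python scripts to look and compute and a tool call to move; the robot and the scene stay as the last step left them, time stands still between calls to the robot, and variables do not carry over. Pictures are saved under pics/ and viewed, at most 10 in all, crops included, and the job is handed in when it is done.

Besides the shell and the picture viewer there is one more tool, called after "Request:" as name([rows], argument=value, ...), one row to a line, values as JSON. send_rows: Moves the arm, as the interface text tells. Its arguments: {"type":"object","properties":{"plan":{"type":"array","items":{"type":"array"}},"hand":{"type":"number"},"grip_force":{"type":"number"}},"required":["plan"]}

```bash
mkdir -p pics; cat > h.py <<'E'
import numpy as np, cv2
from station import robot
from scipy.spatial.transform import Rotation as Rn
def rot(q): return Rn.from_quat([q[1],q[2],q[3],q[0]]).as_matrix()
def cam(n,s=None):
    c=robot.calibration(n); f=210/np.tan(np.radians(c['fov_y'])/2)
    if n=='wrist':
        s=s or robot.sense(); T=np.array(c['T_tool_cam']); Rw=rot(s['ee_rot'])
        o=Rw@T[:3,3]+s['tool_pos']; Rc=Rw@T[:3,:3]
    else:
        R=np.array(c['R']); o=-R.T@np.array(c['t']); Rc=R.T
    return o,Rc,f,c['cx'],c['cy']
def ray(C,u,v):
    o,Rc,f,cx,cy=C; d=Rc@np.array([(u-cx)/f,(v-cy)/f,1]); return o,d
def onz(C,u,v,z):
    o,d=ray(C,u,v); return o+d*(z-o[2])/d[2]
def proj(C,X):
    o,Rc,f,cx,cy=C; p=Rc.T@(np.array(X)-o); return p[:2]/p[2]*f+[cx,cy]
def two(C1,p1,C2,p2):
    o1,d1=ray(C1,*p1);o2,d2=ray(C2,*p2)
    s=np.linalg.lstsq(np.c_[d1,-d2],o2-o1,rcond=None)[0]
    a,b=o1+d1*s[0],o2+d2*s[1]; return (a+b)/2,np.linalg.norm(a-b)
E
python3 - <<'E'
from h import *
s=robot.sense(); print(s)
for n in ('scene','side','wrist'):
    cv2.imwrite(f'pics/{n}0.png',robot.capture(n)); c=cam(n); print(n,c[0].round(3),c[1][:,2].round(2),c[2:])
E
```

```text
{'time': 0.0, 'joints': array([-1.36477255e+00,  2.59347195e-01,  1.53612087e+00, -2.53421585e-05,
        1.34798532e+00, -2.02789086e-01]), 'joint_vel': array([ 6.49558092e-04, -1.42924027e-03, -5.51511274e-05, -1.94869643e-04,
        2.51036279e-04, -2.00019867e-03]), 'joint_efforts': array([-3.75440150e-04, -4.46028078e+01, -2.90568084e+01, -4.03781978e-04,
        1.15059083e-02,  7.75735487e-06]), 'tool_pos': array([ 0.21855185, -0.50417154,  0.25545723]), 'ee_rot': array([-9.30342284e-04,  9.79180649e-01,  2.02988648e-01, -1.38599422e-05]), 'wrist_force': array([ 0.22096308, -0.08102481, -0.90663375]), 'torque': array([ 0.0239289 ,  0.01022681, -0.00958527]), 'grip_force': 0.0, 'gripper_width': 1.0028085633480113}
scene [ 1.237 -0.418  1.273] [-0.55  0.33 -0.77] (np.float64(482.7457570486053), 280.20853053589946, 214.4226553841567)
side [1.02  1.047 1.064] [-0.4  -0.66 -0.64] (np.float64(542.8068820852621), 282.95373726019335, 210.4862009008568)
wrist [ 0.282 -0.477  0.373] [-0.25 -0.11 -0.96] (np.float64(372.0601727090645), 280.0418022842576, 205.44206074813218)
```

View pics/scene0.png

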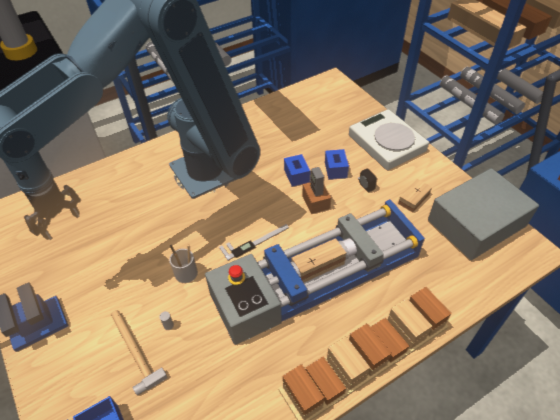

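View pics/side0.png

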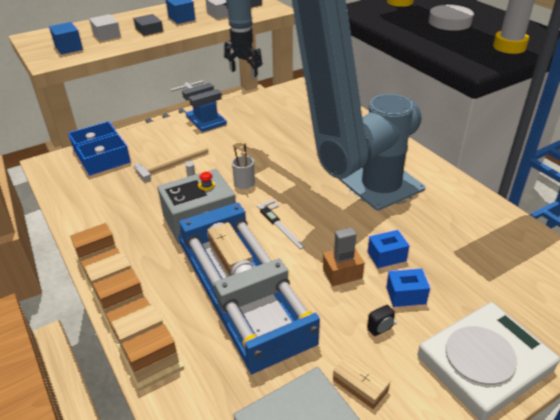

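The scene view shows the red stop at about (235,272), the specimen cross at (312,261), and the meter in its brown stand at (317,180). In the side view they are at (206,178), (222,237) and (345,240).

```bash
python3 - <<'E'
from h import *
S,D=cam('scene'),cam('side')
a,b=[cv2.imread(f'pics/{n}0.png') for n in('scene','side')]
def red(im,box):
    x0,y0,x1,y1=box; h=cv2.cvtColor(im[y0:y1,x0:x1],cv2.COLOR_BGR2HSV)
    m=((h[...,0]<6)|(h[...,0]>174))&(h[...,1]>170)&(h[...,2]>110)
    v,u=np.nonzero(m); return np.array([u.mean()+x0,v.mean()+y0]),m.sum(),(u.min()+x0,v.min()+y0,u.max()+x0,v.max()+y0)
ra,rb=red(a,(215,255,260,295)),red(b,(190,165,225,195)); print(ra,rb)
print('red',two(S,ra[0],D,rb[0]))
print('cross',two(S,(312,261),D,(222,237)),onz(S,312,261,.11),onz(D,222,237,.11))
print('metertop',two(S,(317,172),D,(345,233)))
def crop(im,x0,y0,x1,y1,k): return cv2.resize(im[y0:y1,x0:x1],None,fx=k,fy=k,interpolation=cv2.INTER_CUBIC)
A=crop(a,290,140,370,220,5);B=crop(b,305,215,385,295,5)
cv2.imwrite('pics/meter.png',np.hstack([A,B]))
E
```

```text
(array([235.08264463, 271.08264463]), np.int64(121), (np.int64(229), np.int64(266), np.int64(241), np.int64(277))) (array([205.30588235, 176.14117647]), np.int64(85), (np.int64(200), np.int64(172), np.int64(211), np.int64(180)))
red (array([ 0.54445845, -0.15319082,  0.15160439]), np.float64(0.0011042456556621817))
cross (array([0.60624584, 0.06171149, 0.10818641]), np.float64(0.0018350697806188208)) [0.60826619 0.0608528  0.11      ] [0.60603649 0.06309206 0.11      ]
metertop (array([0.35165898, 0.25640569, 0.14690643]), np.float64(0.0036056792466547328))
```

View pics/meter.png

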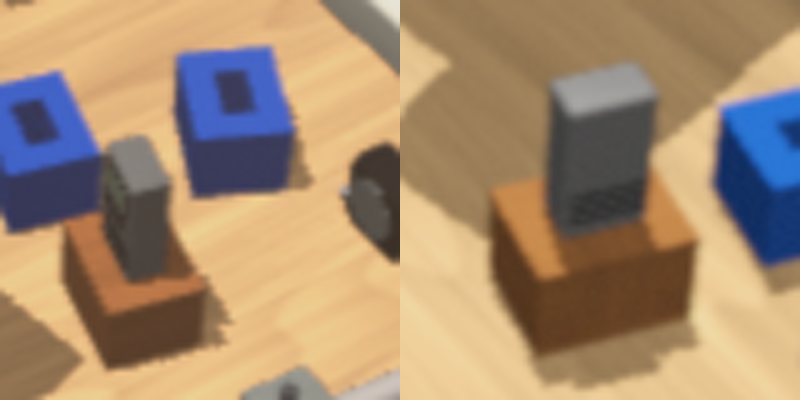

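```bash
cat >> h.py <<'E'
def delta(X,yaw=None):
    "shift in tool cm to TCP target X; turn (deg, about tool z) so tool y lies along world yaw (mod 180)"
    s=robot.sense(); R=rot(s['ee_rot']); d=R.T@(np.array(X)-s['tool_pos'])*100
    out=[d.round(2)]
    if yaw is not None:
        cur=np.degrees(np.arctan2(R[1,1],R[0,1])); t=-(yaw-cur); out+=[('turn z',round((t+90)%180-90,1),'j6',np.degrees(s['joints'][5]).round(1))]
    tilt=np.degrees(Rn.from_matrix(R).inv().apply([0,0,-1])); out.append(('tilt',(R[:,2]).round(4)))
    return out
def state():
    s=robot.sense(); return round(s['time'],2),s['tool_pos'].round(4),s['wrist_force'].round(2),s['gripper_width'],s['grip_force']
E
python3 - <<'E'
from h import *
S,D=cam('scene'),cam('side')
for C,P in((S,[(311,170),(320,167.6),(323.6,176),(314,179)]),(D,[(336,231),(352,228),(356.4,234.6),(336.6,238.4)])):
    Q=np.array([onz(C,u,v,.15)[:2] for u,v in P]); print(Q.round(3).tolist(),Q.mean(0),[np.degrees(np.arctan2(*(Q[i]-Q[i-1])[::-1])).round(1) for i in range(4)],[np.linalg.norm(Q[i]-Q[i-1]).round(3) for i in range(4)])
print('cup',onz(S,183,275,.04))
print('stop',delta([.544,-.153,.26]))
E
```

```text
[[0.334, 0.244], [0.341, 0.275], [0.378, 0.263], [0.372, 0.229]] [0.3562087  0.25265506] [np.float64(159.0), np.float64(77.3), np.float64(-18.1), np.float64(-99.9)] [np.float64(0.042), np.float64(0.032), np.float64(0.04), np.float64(0.034)]
[[0.371, 0.242], [0.33, 0.255], [0.336, 0.28], [0.386, 0.265]] [0.35548912 0.26034276] [np.float64(-123.4), np.float64(162.5), np.float64(76.6), np.float64(-17.4)] [np.float64(0.028), np.float64(0.043), np.float64(0.027), np.float64(0.052)]
cup [ 0.40205671 -0.26590501  0.04      ]
stop [array([ 43.82, -19.3 ,  -0.39]), ('tilt', array([-3.0e-04,  1.4e-03, -1.0e+00]))]
```

Request:
send_rows([
  [[5.5,-2.4,0],[0,0,0]],
  [[5.5,-2.4,0],[0,0,0]],
  [[5.5,-2.4,0],[0,0,0]],
  [[5.5,-2.4,0],[0,0,0]],
  [[5.5,-2.4,0],[0,0,0]],
], hand=-1, grip_force=40)

```text
time: 0.78
tool_pos: [0.4243, -0.2836, 0.2562]
ee_rot: [-0.0, 0.979, 0.203, -0.0]
wrist_force: [0.4, -0.7, -0.8]
gripper_width: 0.0
grip_force: 0.0
```

Request:
send_rows([
  [[5.5,-2.4,0],[0,0,0]],
  [[4.5,-2.0,0],[0,0,0]],
  [[0,0,0],[0,0,0]],
])

```text
time: 1.15
tool_pos: [0.4991, -0.2022, 0.2559]
ee_rot: [-0.001, 0.979, 0.205, 0.0]
wrist_force: [-0.3, -0.8, 0.4]
gripper_width: 0.002
grip_force: 0.0
```

```bash
python3 - <<'E'
from h import *
print(state()); s=robot.sense(); im=robot.capture('wrist'); cv2.imwrite('pics/w1.png',im); C=cam('wrist',s)
h=cv2.cvtColor(im,cv2.COLOR_BGR2HSV); m=(((h[...,0]<6)|(h[...,0]>174))&(h[...,1]>170)&(h[...,2]>90)).astype(np.uint8)
n,l,st,ce=cv2.connectedComponentsWithStats(m); i=1+st[1:,4].argmax(); print(st[i],ce[i],onz(C,*ce[i],.155))
print(delta([.544,-.153,.26]),robot.tcp_to_tips)
E
```

```text
(1.15, array([ 0.4991, -0.2022,  0.2559]), array([-0.34, -0.83,  0.42]), 0.0017885013935074474, 0.0)
[ 201   82   67   68 3543] [233.74597798 115.20208863] [ 0.5435474  -0.15299762  0.155     ]
[array([ 6.25, -2.81, -0.41]), ('tilt', array([-9.e-04,  2.e-04, -1.e+00]))] 0.025
```

View pics/w1.png

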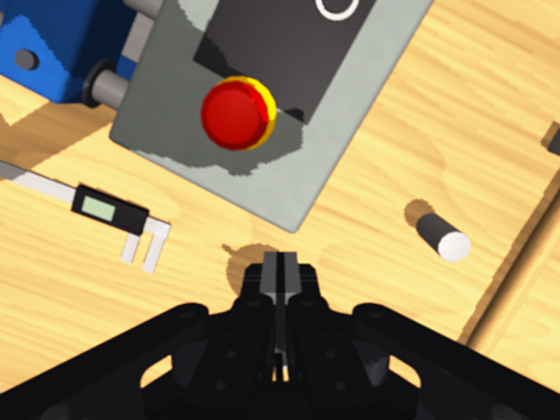

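The wrist view shows the red head at (234,115), which agrees with the two-view fix. The housing corner is at (293,232).

Request:
send_rows([
  [[6.2,-2.8,0],[0,0,0]],
  [[0.0,0.0,0],[0,0,0]],
  [[0,0,3],[0,0,0]],
  [[0,0,2.7],[0,0,0]],
  [[0,0,0],[0,0,0]],
])

```text
time: 1.82
tool_pos: [0.5372, -0.1598, 0.1972]
ee_rot: [-0.001, 0.979, 0.202, -0.002]
wrist_force: [-0.2, 0.2, 1.0]
gripper_width: 0.003
grip_force: 0.0
```

```bash
python3 - <<'E'
from h import *
print(state(),delta([.5437,-.153,.188]))
E
```

```text
(1.82, array([ 0.5372, -0.1598,  0.1972]), array([-0.18,  0.21,  1.04]), 0.00255988300336912, 0.0) [array([ 0.87, -0.36,  0.92]), ('tilt', array([-0.0051,  0.002 , -1.    ]))]
```

Request:
send_rows([
  [[0.9,-0.4,0],[0,0,0]],
  [[0,0,0.5],[0,0,0]],
  [[0,0,0.4],[0,0,0]],
  [[0,0,0.2],[0,0,0]],
  [[0,0,0],[0,0,0]],
])

```text
time: 2.45
tool_pos: [0.5462, -0.1516, 0.1882]
ee_rot: [-0.0, 0.979, 0.203, -0.0]
wrist_force: [-0.2, 0.6, 0.0]
gripper_width: -0.002
grip_force: 0.0
```

Request:
send_rows([
  [[0,0,0.2],[0,0,0]],
  [[0,0,0.2],[0,0,0]],
  [[0,0,0.2],[0,0,0]],
  [[0,0,0],[0,0,0]],
])

```text
time: 2.95
tool_pos: [0.5464, -0.1517, 0.1832]
ee_rot: [0.0, 0.979, 0.203, 0.0]
wrist_force: [-1.6, 0.5, 6.5]
gripper_width: 0.003
grip_force: 2.7
```

Request:
send_rows([
  [[0,0,0.2],[0,0,0]],
  [[0,0,0.2],[0,0,0]],
  [[0,0,0],[0,0,0]],
])

```text
time: 3.32
tool_pos: [0.5464, -0.1517, 0.1796]
ee_rot: [0.0, 0.979, 0.203, 0.0]
wrist_force: [-1.9, 1.1, 8.2]
gripper_width: -0.0
grip_force: 3.8
```

Request:
send_rows([
  [[0,0,0.1],[0,0,0]],
  [[0,0,0.1],[0,0,0]],
  [[0,0,0],[0,0,0]],
])

```text
time: 3.7
tool_pos: [0.5465, -0.1518, 0.1793]
ee_rot: [0.001, 0.979, 0.203, 0.001]
wrist_force: [-6.2, 3.0, 17.1]
gripper_width: -0.001
grip_force: 9.1
```

Request:
send_rows([
  [[0,0,0],[0,0,0]],
  [[0,0,-6],[0,0,0]],
  [[0,0,-6],[0,0,0]],
  [[1.8,-5,0],[0,0,0]],
  [[1.8,-5,0],[0,0,0]],
])

```text
time: 4.32
tool_pos: [0.5398, -0.0451, 0.2974]
ee_rot: [0.0, 0.979, 0.202, 0.001]
wrist_force: [1.2, -0.5, 0.5]
gripper_width: 0.002
grip_force: 0.0
```

Request:
send_rows([
  [[1.8,-5,0],[0,0,0]],
  [[1.5,-2.4,0],[0,0,0]],
  [[0,0,0],[0,0,0]],
], hand=1)

```text
time: 4.7
tool_pos: [0.5403, 0.0374, 0.2964]
ee_rot: [-0.0, 0.979, 0.205, 0.0]
wrist_force: [-0.2, -0.1, 0.0]
gripper_width: 0.633
grip_force: 0.0
```

```bash
python3 - <<'E'
from h import *
print(state()); s=robot.sense(); im=robot.capture('wrist'); cv2.imwrite('pics/w2.png',im); C=cam('wrist',s)
print('cross px',proj(C,[.607,.062,.11]))
E
```

```text
(4.7, array([0.5403, 0.0374, 0.2964]), array([-0.23, -0.07,  0.04]), 0.6330617515249467, 0.0)
cross px [286.23859369  97.15307778]
```

View pics/w2.png

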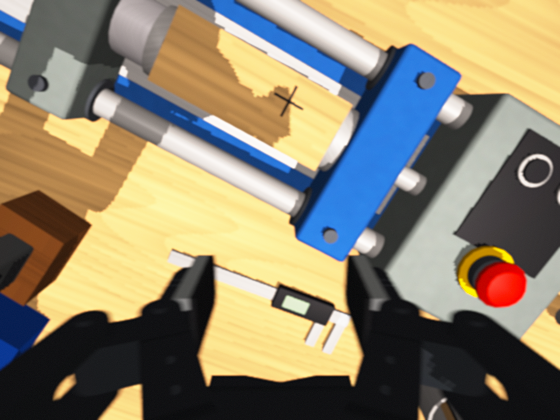

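The wrist view shows the cross at (289,100), the front guide bar running (97,118)–(296,216), and the blue head's edge from (410,45) to (297,237).

```bash
python3 - <<'E'
from h import *
im=cv2.imread('pics/w2.png'); C=cam('wrist')
g=cv2.cvtColor(im,cv2.COLOR_BGR2GRAY)[82:120,268:310]
m=(g<85).astype(np.uint8); n,l,st,ce=cv2.connectedComponentsWithStats(m,connectivity=8)
for i in range(1,n):
    if st[i,4]>15: print(st[i],ce[i]+[268,82])
print('cross',onz(C,289,100,.11))
ang=lambda p,q,z:np.degrees(np.arctan2(*(onz(C,*p,z)-onz(C,*q,z))[1::-1]))
print('bar',ang((97,118),(296,216),.0755),'bar top',ang((242,0),(385,75),.0755),'head',ang((410,45),(297,237),.118)-90)
print('stop', onz(C,500,284,.148))
S=delta([.356,.256,.28],72); print(S)
E
```

```text
[ 7 11 18 23 74] [284.01351351 101.78378378]
cross [0.60594085 0.05756465 0.11      ]
bar 86.45975599547347 bar top 88.09268974441186 head -94.74656557032971
stop [ 0.54457158 -0.15146849  0.148     ]
[array([ -8.11, -27.53,   1.62]), ('turn z', np.float64(41.5), 'j6', np.float64(58.5)), ('tilt', array([ 1.e-04, -5.e-04, -1.e+00]))]
```

Request:
send_rows([
  [[-2.1,-5.2,0.3],[0,0,0]],
  [[-2.1,-5.2,0.3],[0,0,0]],
  [[-2.1,-5.2,0.3],[0,0,0]],
  [[-2.1,-5.2,0.3],[0,0,0]],
  [[-2.1,-5.2,0.3],[0,0,0]],
])

```text
time: 5.38
tool_pos: [0.3401, 0.2321, 0.2813]
ee_rot: [0.0, 0.979, 0.202, 0.0]
wrist_force: [0.9, 0.7, 0.7]
gripper_width: 0.999
grip_force: 0.0
```

Request:
send_rows([
  [[-2.1,-5.2,0],[0,0,0]],
  [[0,0,0],[0,0,10.4]],
  [[0,0,0],[0,0,10.4]],
  [[0,0,0],[0,0,10.4]],
  [[0,0,0],[0,0,10.4]],
])

```text
time: 6.0
tool_pos: [0.3015, 0.2707, 0.2814]
ee_rot: [0.0, 0.987, -0.162, 0.0]
wrist_force: [0.2, 0.1, -0.2]
gripper_width: 1.003
grip_force: 0.0
```

Request:
send_rows([
  [[0,0,0],[0,0,0]],
  [[0,0,0],[0,0,0]],
])

```text
time: 6.25
tool_pos: [0.3012, 0.2712, 0.2813]
ee_rot: [0.0, 0.988, -0.157, 0.0]
wrist_force: [-0.7, 0.3, 0.5]
gripper_width: 1.0
grip_force: 0.0
```

```bash
python3 - <<'E'
from h import *
print(state()); s=robot.sense(); im=robot.capture('wrist'); cv2.imwrite('pics/w3.png',im); C=cam('wrist',s)
print('meter px',proj(C,[.356,.256,.15]),delta([.356,.256,.26],72))
E
```

```text
(6.25, array([0.3012, 0.2712, 0.2813]), array([-0.68,  0.28,  0.47]), 0.9999784611669754, 0.0)
meter px [276.46673504 118.61479746] [array([ 5.69, -0.25,  2.13]), ('turn z', np.float64(-0.1), 'j6', np.float64(134.2)), ('tilt', array([ 1.e-04, -1.e-04, -1.e+00]))]
```

View pics/w3.png

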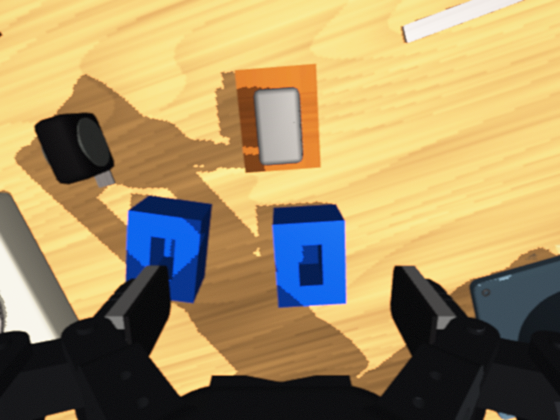

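The wrist view shows the meter's top with corners (257,89), (299,87), (302,162) and (262,164), standing in the brown stand.

```bash
python3 - <<'E'
from h import *
C=cam('wrist'); P=np.array([onz(C,u,v,.15) for u,v in((257,89),(299,87),(302,162),(262,164))])
m=P.mean(0); d=(P[0]+P[1]-P[2]-P[3]); e=P[0]+P[3]-P[1]-P[2]
a=np.degrees(np.arctan2(d[1],d[0])); b=np.degrees(np.arctan2(e[1],e[0]))
print(m,a,b,np.linalg.norm(d)/2,np.linalg.norm(e)/2)
Q=np.array([onz(C,u,v,.06) for u,v in((236,71),(316,64),(320,166),(246,172))]);d=(Q[0]+Q[1]-Q[2]-Q[3]);print('stand',Q.mean(0),np.degrees(np.arctan2(d[1],d[0])))
print(delta([m[0],m[1],.123+.006],a+90))
E
```

```text
[0.35035235 0.25543749 0.15      ] -14.879760851191575 74.75082733477427 0.048296512347700875 0.026919680212214487
stand [0.34996117 0.25607503 0.06      ] -13.963992740564448
[array([ 5.17, -0.02, 15.23]), ('turn z', np.float64(-3.2), 'j6', np.float64(134.2)), ('tilt', array([ 1.e-04, -1.e-04, -1.e+00]))]
```

Request:
send_rows([
  [[5.2,0,0],[0,0,0]],
  [[0,0,3],[0,0,-3.4]],
  [[0,0,4],[0,0,0]],
  [[0,0,3],[0,0,0]],
  [[0,0,0],[0,0,0]],
])

```text
time: 6.92
tool_pos: [0.3487, 0.2546, 0.1795]
ee_rot: [0.001, 0.992, -0.128, -0.002]
wrist_force: [0.3, 0.3, 0.7]
gripper_width: 0.997
grip_force: 0.0
```

Request:
send_rows([
  [[0,0,2],[0,0,0]],
  [[0,0,2],[0,0,0]],
  [[0,0,1.2],[0,0,0]],
  [[0,0,0],[0,0,0]],
])

```text
time: 7.42
tool_pos: [0.3503, 0.2555, 0.1295]
ee_rot: [0.0, 0.992, -0.128, -0.0]
wrist_force: [-0.2, 0.6, 0.1]
gripper_width: 1.0
grip_force: 0.0
```

```bash
python3 - <<'E'
from h import *
print(state(),delta([.3503,.2557,.129],75.3))
E
```

```text
(7.42, array([0.3503, 0.2555, 0.1295]), array([-0.23,  0.63,  0.08]), 0.9999853317174808, 0.0) [array([-0.  , -0.02,  0.05]), ('turn z', np.float64(-0.0), 'j6', np.float64(126.0)), ('tilt', array([-3.e-04, -1.e-04, -1.e+00]))]
```

Request:
send_rows([
  [[0,0,0],[0,0,0]],
  [[0,0,0],[0,0,0]],
  [[0,0,0],[0,0,0]],
  [[0,0,0],[0,0,0]],
  [[0,0,0],[0,0,0]],
], hand=-1, grip_force=50)

```text
time: 8.05
tool_pos: [0.3506, 0.2557, 0.1299]
ee_rot: [-0.0, 0.992, -0.129, 0.0]
wrist_force: [0.2, 1.5, 5.2]
gripper_width: 0.343
grip_force: 49.1
```

Request:
send_rows([
  [[0,0,0],[0,0,0]],
  [[0,0,0],[0,0,0]],
  [[0,0,0],[0,0,0]],
])

```text
time: 8.43
tool_pos: [0.3506, 0.2557, 0.1298]
ee_rot: [-0.0, 0.992, -0.129, 0.0]
wrist_force: [-0.7, 0.1, 5.9]
gripper_width: 0.347
grip_force: 49.2
```

Request:
send_rows([
  [[0,0,-1],[0,0,0]],
  [[0,0,-2],[0,0,0]],
  [[0,0,-3],[0,0,0]],
  [[0,0,-4],[0,0,0]],
  [[0,0,-4],[0,0,0]],
])

```text
time: 9.05
tool_pos: [0.3495, 0.2551, 0.2705]
ee_rot: [0.0, 0.992, -0.129, -0.001]
wrist_force: [1.2, -0.1, -1.8]
gripper_width: 0.348
grip_force: 49.3
```

Request:
send_rows([
  [[0,0,-4],[0,0,0]],
  [[0,0,-2.5],[0,0,0]],
  [[0,0,0],[0,0,0]],
  [[0,0,0],[0,0,0]],
])

```text
time: 9.55
tool_pos: [0.3495, 0.2551, 0.333]
ee_rot: [0.001, 0.992, -0.129, -0.001]
wrist_force: [0.2, 0.3, -2.4]
gripper_width: 0.35
grip_force: 49.5
```

```bash
python3 - <<'E'
from h import *
print(state(),delta([.606,.0595,.334],-3.5))
im=np.hstack([cv2.resize(robot.capture('scene')[80:320,180:440],(400,369)),cv2.resize(robot.capture('side')[150:390,180:440],(400,369))])
cv2.imwrite('pics/lift.png',im)
E
```

```text
(9.55, array([0.3495, 0.2551, 0.333 ]), array([ 0.19,  0.26, -2.35]), 0.3501344179930444, 49.49635684490204) [array([29.79, 12.37, -0.14]), ('turn z', np.float64(78.7), 'j6', np.float64(126.1)), ('tilt', array([-0.0021, -0.001 , -1.    ]))]
```

View pics/lift.png

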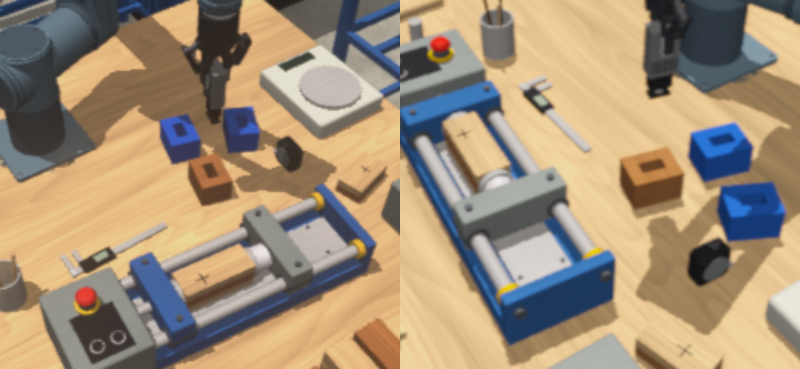

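The meter is clear in the gripper, the stand is empty, and the stop is in.

Request:
send_rows([
  [[0,0,0],[0,0,-10.2]],
  [[0,0,0],[0,0,-10.2]],
  [[0,0,0],[0,0,-10.2]],
  [[0,0,0],[0,0,-10.2]],
  [[0,0,0],[0,0,-10.2]],
])

```text
time: 10.28
tool_pos: [0.3497, 0.2552, 0.3329]
ee_rot: [0.0, 0.95, 0.314, -0.001]
wrist_force: [0.1, -0.2, -2.5]
gripper_width: 0.347
grip_force: 49.3
```

Request:
send_rows([
  [[0,0,0],[0,0,-10.2]],
  [[0,0,0],[0,0,-10.2]],
  [[0,0,0],[0,0,-10.2]],
  [[0,0,0],[0,0,-10.2]],
  [[0,0,0],[0,0,-9.4]],
])

```text
time: 10.9
tool_pos: [0.3497, 0.2552, 0.3329]
ee_rot: [-0.001, 0.727, 0.687, -0.001]
wrist_force: [0.2, 0.0, -1.2]
gripper_width: 0.347
grip_force: 49.3
```

Request:
send_rows([
  [[-4.1,4.5,0.5],[0,0,0]],
  [[-4.1,4.5,0.5],[0,0,0]],
  [[-4.1,4.5,0.5],[0,0,0]],
  [[-4.1,4.5,0.5],[0,0,0]],
  [[-4.1,4.5,0.5],[0,0,0]],
])

```text
time: 11.52
tool_pos: [0.5627, 0.0352, 0.3076]
ee_rot: [-0.001, 0.729, 0.685, -0.001]
wrist_force: [1.5, -0.4, -0.8]
gripper_width: 0.35
grip_force: 49.7
```

Request:
send_rows([
  [[-4.1,4.5,0.5],[0,0,0]],
  [[0,0,0],[0,0,0]],
  [[0,0,0],[0,0,0]],
])

```text
time: 11.9
tool_pos: [0.6037, -0.0069, 0.3025]
ee_rot: [-0.002, 0.729, 0.684, -0.001]
wrist_force: [-0.3, 0.5, -1.6]
gripper_width: 0.347
grip_force: 50.2
```

```bash
python3 - <<'E'
from h import *
print(state()); s=robot.sense(); im=robot.capture('wrist'); cv2.imwrite('pics/w4.png',im); C=cam('wrist',s)
print('px',proj(C,[.6065,.0597,.11]),delta([.6065,.0597,.234],-3.5))
E
```

```text
(11.9, array([ 0.6037, -0.0069,  0.3025]), array([-0.33,  0.47, -1.58]), 0.34715597932487824, 50.23621916770935)
px [279.94308976 103.93647301] [array([ 6.6 , -0.09,  6.94]), ('turn z', np.float64(-0.1), 'j6', np.float64(-7.6)), ('tilt', array([-2.3e-03,  8.0e-04, -1.0e+00]))]
```

View pics/w4.png

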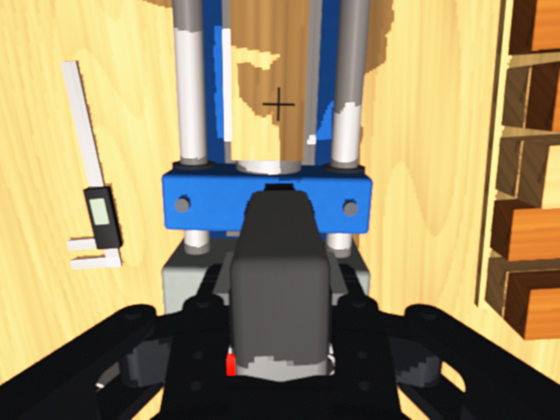

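The cross is at (278.5,104), within 2 px of the prediction, and the meter is aligned with the grain.

Request:
send_rows([
  [[3.3,-0.1,0],[0,0,0]],
  [[3.3,0,0],[0,0,0]],
  [[0,0,0],[0,0,0]],
  [[0,0,2.5],[0,0,0]],
  [[0,0,2],[0,0,0]],
])

```text
time: 12.58
tool_pos: [0.6065, 0.0596, 0.2592]
ee_rot: [0.0, 0.728, 0.685, 0.0]
wrist_force: [-0.3, -1.1, -2.0]
gripper_width: 0.345
grip_force: 50.3
```

Request:
send_rows([
  [[0,0,1.5],[0,0,0]],
  [[0,0,0.8],[0,0,0]],
  [[0,0,0],[0,0,0]],
  [[0,0,0],[0,0,0]],
])

```text
time: 13.08
tool_pos: [0.6078, 0.0589, 0.2371]
ee_rot: [0.001, 0.729, 0.685, 0.0]
wrist_force: [-0.3, -0.3, -1.8]
gripper_width: 0.345
grip_force: 50.3
```

```bash
python3 - <<'E'
from h import *
print(state(),delta([.606,.0597,.2195],-3.5))
s=robot.sense();C=cam('wrist',s);R=rot(s['ee_rot'])
im=robot.capture('wrist')
print('foot corner px expected',[proj(C,s['tool_pos']+R@np.array(p)).round() for p in((.018,-.009,.114),(.018,.009,.114),(.025,-.015,.069),(.025,.015,.069))])
a=robot.capture('scene');b=robot.capture('side')
cv2.imwrite('pics/pre.png',np.hstack([im[100:400,130:430],cv2.resize(b[190:270,180:260],(300,300),interpolation=cv2.INTER_CUBIC)]))
E
```

```text
(13.07, array([0.6078, 0.0589, 0.2371]), array([-0.3 , -0.32, -1.82]), 0.34494503943140403, 50.33844530582428) [array([ 0.07, -0.19,  1.76]), ('turn z', np.float64(-0.1), 'j6', np.float64(-1.3)), ('tilt', array([ 1.4e-03, -1.0e-04, -1.0e+00]))]
foot corner px expected [array([267., 184.]), array([295., 184.]), array([252., 190.]), array([310., 190.])]
```

View pics/pre.png

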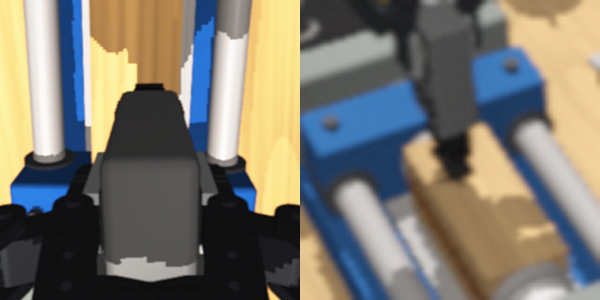

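The foot's front corners are at (265,184) and (293,184), where expected, so the meter sits centred in the jaws.

Request:
send_rows([
  [[0,-0.15,0.3],[0,0,0]],
  [[0,0,0.3],[0,0,0]],
  [[0,0,0.3],[0,0,0]],
  [[0,0,0.2],[0,0,0]],
  [[0,0,0],[0,0,0]],
])

```text
time: 13.85
tool_pos: [0.6059, 0.0591, 0.2252]
ee_rot: [-0.0, 0.729, 0.685, -0.0]
wrist_force: [-0.9, 0.3, -1.6]
gripper_width: 0.343
grip_force: 50.3
```

Request:
send_rows([
  [[0,0,0.2],[0,0,0]],
  [[0,0,0],[0,0,0]],
  [[0,0,0],[0,0,0]],
])

```text
time: 14.22
tool_pos: [0.606, 0.0591, 0.2237]
ee_rot: [0.0, 0.729, 0.685, 0.0]
wrist_force: [-0.6, -0.8, 1.6]
gripper_width: 0.346
grip_force: 50.6
```

Request:
send_rows([
  [[0,0,0.2],[0,0,0]],
  [[0,0,0.15],[0,0,0]],
  [[0,0,0],[0,0,0]],
  [[0,0,0],[0,0,0]],
])

```text
time: 14.72
tool_pos: [0.606, 0.0591, 0.22]
ee_rot: [0.0, 0.729, 0.685, 0.0]
wrist_force: [0.0, -0.5, 2.1]
gripper_width: 0.344
grip_force: 50.9
```

```bash
python3 - <<'E'
from h import *
for i in range(4): print(state()); robot.capture('side')
print(delta([.606,.0597,.2195],-3.5))
E
```

```text
(14.72, array([0.606 , 0.0591, 0.22  ]), array([ 0.05, -0.51,  2.05]), 0.3439045955652378, 50.857744216918945)
(14.78, array([0.606 , 0.0591, 0.22  ]), array([-0.48,  0.25,  2.75]), 0.3453291638591864, 50.85564136505127)
(14.82, array([0.606 , 0.0591, 0.22  ]), array([0.05, 0.02, 2.98]), 0.3456037459383664, 50.85239589214325)
(14.88, array([0.6061, 0.0591, 0.22  ]), array([-0.48, -0.45,  2.08]), 0.3453038033683348, 50.85202932357788)
[array([ 0.06, -0.01,  0.04]), ('turn z', np.float64(-0.1), 'j6', np.float64(-1.3)), ('tilt', array([ 3.e-04, -0.e+00, -1.e+00]))]
```

Mean force is about 4.4 N over the free-hanging reading, so the foot is about half way in. Handing in.

```bash
python3 -c "
from station import robot
print(robot.sign_off())"
```

```text
the job is handed in; nothing more can be done
None
```

I pushed the mushroom stop down to its end, lifted the meter out of its stand and handed the job in. The gripper is holding the meter upright on the specimen's cross, broad side along the grain, at about 4.4 N (foot roughly half way in); sign-off returned no verdict.

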